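# Release a specimen carrier from a left-hand screw clamp

## Task

Loosen the clamp's left-handed knob by turning it clockwise (seen from above) until you feel its red arm come up against the yellow stop post, and no harder: do not wrench the stop. Then draw the grey specimen carrier out of the clamp's open front by its orange tab, without forcing it, and lay it gently flat in the blue tray, leaving the clamp open and the other things where they are.

Things in the scene. Friction and masses are not known exactly. Their poses are not given: they have to be found in the camera images.
- clamp: fixed specimen clamp: white base 150 x 150 x 24 mm with a blue strip along its front, aluminium bed (top 30 mm up) with two guide rails (40 mm up, inner faces 61 mm apart) along x, dark steel bridge across y over the middle (32 mm along x, 138 mm along y, top 70 mm up). Origin under the base's centre, z up; -x is the open front out of which the carrier is drawn
- knob_grip (a point): point on the upright axis of the clamp's black knob, at grip height: 26 mm above the knob's underside, 14 mm below its top. Knob 44 mm in diameter, 40 mm tall, blue disc on top; it rises with the jaw. Its screw is LEFT-HANDED: clockwise from above loosens. It turns stiffly (0.45 N m moving) and stays where left. This point's axes are the clamp's; they do not turn with the knob
- jaw_face (a point): centre of the underside of the steel jaw (40 x 50 x 9 mm) below the bridge; at the start up to 1.2 mm above the carrier's plate. Turning the knob clockwise lifts jaw and knob by 2.6 mm per radian; anticlockwise presses the jaw on the carrier. Axes as the clamp's
- stop_ring: fixed steel ring 72 mm across on the bridge round the screw, its angle different every time. It carries the yellow post. Under the knob a red arm (8 mm wide, reaching 34 mm from the axis, its angle not measured) turns with the knob and meets the post after 1.6 to 3.2 rad clockwise, which may take more than one grasp. Origin under the ring's centre, post along its +x
- post (a point): top of the yellow stop post, 8 mm thick, 30 mm from the knob's axis, 2 mm or more below the knob's underside, held by a stiff spring (it gives 0.006 rad about the knob's axis per newton). Meeting it is felt as a growing turning moment above the knob's own drag, 0.03 N m more for each newton (a firm touch is 5 to 15 N). Damaged above 35 N
- carrier: grey specimen carrier with a copper coupon: plate 140 x 56 x 6 mm, 130 g, lying on the clamp's bed between the rails (2.5 mm free each side), under the jaw. Across its inner end (+x) is a rim 4 mm high that catches behind the jaw unless the jaw is well open. Origin under the plate's centre, x along the plate. Drawn out 100 mm along the clamp's -x it is free to be lifted
- tab (a point): grip point on the carrier's orange tab, 30 mm above the plate's underside, 58 mm from its centre towards -x. The tab is 24 mm along x, 16 mm along y (grip it across y), from 6 to 46 mm above the underside
- blue_tray: blue open tray, fixed: 200 (x) x 110 (y) x 22 mm outside, walls and floor 4 mm thick. Origin under its centre, so its floor is at 4 mm. The carrier goes in here, lengthwise, either way round
- grey_tray: grey tray of the same sizes, fixed, holding the spare white carrier; it may stand in either of the two places. Not the target
- old_carrier: spare specimen carrier, white plate with a green tab, same sizes as the grey one, lying in the grey tray; leave it alone
- vial: small closed jar, 40 mm across, 85 mm tall, blue cap; bystander, origin under its centre
- weight: brass calibration weight, 36 mm across, 47 mm tall; bystander, origin under its centre
- cup: white cup, 72 mm across, 70 mm tall; bystander, origin under its centre
- coupon_box: cardboard box 70 x 50 x 30 mm; bystander, origin under its centre
- brush: bench brush with a wooden handle, about 200 mm long, lying flat; bystander, origin under its middle

How it is judged:
By the outcome, as a careful person would: the job done as asked, in the order asked, and still so for the second after the job is handed in, with the robot touching nothing.
It also fails if it takes over 72 s, if anything falls off the work surface, if the arm or the gripper's body presses on something with over 40 N, if the wrist force passes 120 N, or if a joint passes its speed limit or range.

## Robot

A 6-joint arm with a two-finger parallel gripper is mounted at the origin on the work surface. World frame = base frame: x ahead of the robot, y to its left, z up, the work surface at z = 0. Lengths are in m, angles in rad, forces in N, time in s.
With the tool pointing down it reaches from about 0.375 to 0.975 m from the base axis. Payload 3.8 kg.
Tool frame: the origin (TCP) lies on the centre line of the jaws, within the pads' length; the fingertips stand 14 mm ahead of it and the grasp point (between the pads) lies 5 mm behind it (bot.finger_overhang is the distance from the TCP to the fingertips, in m); y points along the fingers, x is the direction in which the jaws open and shut, and the axes are right-handed (so a half turn about y gives the same grasp; the last joint's range is limited). The gripper opens to 85 mm and grips with 20 to 120 N. Pads are 22 mm wide; open, the fingers measure 114 mm over their backs; the gripper's body (76 mm by 85 mm) begins 54 mm behind the grasp point. The pads swing forward as they close: fully open they stand 13 mm farther back than shut.
Start: joints at [1.116, 0.264, 1.604, -0, 1.274, -0.037], TCP at [0.274, 0.617, 0.245] pointing down, gripper open.
Joint ranges: [-2.63, 2.63], [-0.94, 2.18], [0.31, 2.57], [-1.31, 4.45], [0, 2.66], [-2.55, 2.55]. Speed limits (rad/s): [2.57, 2.57, 3.14, 3.14, 3.14, 3.14].

## Interface

Orientations are given as a rotation vector (axis times angle).
In Python, from workcell import readout, read_camera, bot, spotter gives the robot as it stands.
- The arm moves only by the tool jog_arm, never from a script. Its argument "increments" is a list of rows, each a list of 7 numbers: the shift along the tool's x, y, z in m, then the turn, a rotation vector about the tool's x, y, z in rad, then the opening, from 0 (shut) to 1 (fully open). A call has 1 to 10 rows; each row shifts and turns the pose as measured when the row begins, along the tool's axes as they then stand; what a row does not reach is not made up. A row lasts 1/8 s, in which the tool goes at most 62.5 mm and 10.7 degrees, less where a joint would pass 70% of its speed; a pose out of reach is approached as far as the arm can. A call with a gripper value outside its range is refused whole. The fingers move at their own pace and stop on an object; "force" is the grip in N (left out, the last holds). Time passes only in rows, so rows that do not move let the fingers close. It gives the time, the measured TCP pose, the force and the opening at its end, in the units of the state.
- readout.read_state(): the state, without advancing time (a new reading comes with each control period).
- read_camera(name): name is "scene" or "top" or "wrist"; returns a dict with "img" (384x512x3 uint8, blue, green, red), "range_z" (384x512 float32, m along the optical axis (not along the pixel's ray), 0 where there is no reading), "fx", "fy", "cx", "cy" (pixels), "distortion" ([k1, k2, p1, p2, k3] as OpenCV has them; the pictures are not rectified), "world_from_camera" (4x4, takes a point from camera to world coordinates). Camera axes: x right, y down, z forward; pixel columns grow to the right and rows downward; lengths in m; the calibration is good to about 2 mm. A picture is of the moment at which its call begins.
- bot.finish_job(): hands the job in, once; it reports no verdict.
Trained networks look in a picture, given as the dict that the camera call returned (one of the last four; its "shot" number tells which), for a name from the list of things; names that differ only in an ending like _2 or _b are one class to them, and where a whole thing is asked for, a point or a joint stands for the part that bears it (a point fixed in the world has none). Each returns a list of dicts, best first, with "p" (0 to 1); they miss things now and then, are a little off and sometimes report something else, mostly with a low value. They report only what shows in the picture. A call takes as long as a camera call.
- spotter.masks_of(picture, thing): "mask" (384x512 bool, what is visible of it) and "location" ([column, row] in pixels, amid what is visible of it).
- spotter.spot_point(picture, thing): "location" ([column, row] in pixels: a listed point, or the origin of a listed thing).
The state is a dict: "time": time; "q": joint angles; "joint_vel": joint speeds; "joint_torque": joint torques, N m; "tool_pos": TCP position; "tcp_rot": TCP orientation; "wrist_force": force on the tool from outside, world axes, zero at the start; "torque": the same for the moment, N m; "width": opening from 0.0 (shut) to 1.0 (fully open).
Only numpy, scipy, OpenCV 4.12 (cv2) and the standard library are available. Lean on these libraries where they do the work, as an engineer would, in place of code of your own. Each camera call takes 0.05 s, during which the arm holds its last target. There are 200 camera calls.

## Working session

There is one attempt and no reset: what is moved stays moved. The work goes in short steps, Python scripts to look and compute and a tool call to move; the robot and the scene stay as the last step left them, time stands still between calls to the robot, and variables do not carry over. Pictures are saved under pics/ and viewed, about 8 in all and at most 12, crops included, and the job is handed in when it is done.

Besides the shell and the picture viewer there is one more tool, called after "Request:" as a command line: name --pt "numbers of a row" for each row, then --argument value for the rest. jog_arm: Moves the arm, as the interface text tells. Its arguments: {"type":"object","properties":{"increments":{"type":"array"},"force":{"type":"number"}},"required":["increments"]}

```bash
mkdir -p pics
cat > h.py <<'E'
import numpy as np, cv2
from workcell import readout, read_camera, bot, spotter
def px2w(c,u,v,z=None,useh=None):
    K=np.array([[c["fx"],0,c["cx"]],[0,c["fy"],c["cy"]],[0,0,1]])
    n=cv2.undistortPoints(np.array([[[u,v]]],float),K,np.array(c["distortion"],float))[0,0]
    T=np.array(c["world_from_camera"]); d=T[:3,:3]@np.array([n[0],n[1],1.])
    if useh is not None: s=(useh-T[2,3])/d[2]
    else:
        a=c["range_z"][max(0,int(v)-1):int(v)+2,max(0,int(u)-1):int(u)+2]; a=a[a>0]
        s=np.median(a) if len(a) else np.nan
    return T[:3,3]+s*d
def cloud(c,mask):
    v,u=np.nonzero(mask&(c["range_z"]>0))
    K=np.array([[c["fx"],0,c["cx"]],[0,c["fy"],c["cy"]],[0,0,1]])
    n=cv2.undistortPoints(np.stack([u,v],1)[:,None].astype(float),K,np.array(c["distortion"],float))[:,0]
    p=np.c_[n,np.ones(len(n))]*c["range_z"][v,u][:,None]
    T=np.array(c["world_from_camera"]); return p@T[:3,:3].T+T[:3,3]
def st():
    s=readout.read_state()
    for k in ("time","q","tool_pos","tcp_rot","wrist_force","torque","width"): print(k,np.round(s[k],4))
    return s
E
python3 - <<'E'
from h import *
st()
np.set_printoptions(precision=4,suppress=True)
a=read_camera("top");b=read_camera("scene")
cv2.imwrite("pics/top.png",a["img"]);cv2.imwrite("pics/scene.png",b["img"])
for nm,c in(("top",a),("scene",b)):
    print(nm,c["world_from_camera"][:3,3])
    for t in ["clamp","knob_grip","post","tab","blue_tray","grey_tray","stop_ring","carrier","vial","weight","cup","coupon_box","brush","old_carrier"]:
        r=spotter.spot_point(c,t)[:2]
        for x in r: print(t,round(x["p"],2),np.round(x["location"]),px2w(c,*x["location"]))
E
```

```text
time 0.0
q [ 1.1161  0.2648  1.6054 -0.      1.2737 -0.0369]
tool_pos [0.2736 0.6163 0.244 ]
tcp_rot [-1.3795 -0.8948  0.8979]
wrist_force [-0.3441  0.2273  0.4768]
torque [ 0.025   0.038  -0.0404]
width 0.9963
top [ 0.3492 -0.0033  1.4857]
clamp 0.63 [237. 193.] [0.5575 0.0815 0.1282]
knob_grip 0.68 [235. 185.] [0.5791 0.0885 0.1343]
tab 0.91 [233. 217.] [0.4925 0.0984 0.0762]
tab 0.5 [147. 206.] [0.5367 0.3792 0.0127]
blue_tray 0.56 [309. 208.] [ 0.5254 -0.1382  0.0043]
grey_tray 0.67 [360. 208.] [ 0.5195 -0.2978  0.0101]
stop_ring 0.6 [235. 189.] [0.5695 0.0883 0.1339]
stop_ring 0.55 [236. 187.] [0.5747 0.0862 0.1338]
carrier 0.74 [236. 198.] [0.5509 0.0886 0.0743]
carrier 0.25 [153. 240.] [0.4291 0.3592 0.006 ]
vial 0.64 [287. 154.] [ 0.6833 -0.0682  0.0775]
weight 0.64 [320. 163.] [ 0.664  -0.1755  0.0298]
cup 0.71 [307. 206.] [ 0.531  -0.1304  0.0043]
cup 0.68 [154. 238.] [0.4368 0.3567 0.0046]
coupon_box 0.79 [381. 168.] [ 0.6438 -0.3675  0.0305]
brush 0.83 [148. 204.] [0.5432 0.3757 0.0168]
brush 0.61 [359. 212.] [ 0.5062 -0.2933  0.0106]
old_carrier 0.78 [358. 215.] [ 0.497  -0.2893  0.0112]
scene [1.3178 0.2208 0.7817]
clamp 0.81 [280. 231.] [0.6093 0.1021 0.0333]
knob_grip 0.57 [280. 200.] [0.5932 0.0961 0.1325]
post 0.43 [382. 242.] [0.5664 0.378  0.0177]
tab 0.54 [289. 197.] [0.5082 0.1061 0.0712]
blue_tray 0.86 [213. 212.] [ 0.5505 -0.1184  0.0004]
grey_tray 0.63 [169. 196.] [ 0.5207 -0.2739  0.0084]
stop_ring 0.56 [276. 214.] [0.6079 0.0904 0.0943]
carrier 0.5 [280. 224.] [0.618  0.1024 0.0682]
vial 0.71 [209. 253.] [ 0.7254 -0.0647  0.0242]
cup 0.58 [374. 214.] [0.4645 0.3546 0.0238]
coupon_box 0.64 [122. 224.] [ 0.6812 -0.3447  0.0207]
brush 0.77 [383. 245.] [0.5751 0.3796 0.0147]
brush 0.45 [376. 212.] [0.4645 0.3568 0.0284]
old_carrier 0.56 [164. 191.] [ 0.5049 -0.2981  0.009 ]
```

View images.

Run:
```python
from h import *
np.set_printoptions(precision=4,suppress=True)
a=cv2.imread("pics/top.png");b=cv2.imread("pics/scene.png")
A=cv2.resize(a[130:270,110:410],(798,372),interpolation=cv2.INTER_CUBIC)
k=cv2.resize(a[165:235,205:265],(300,350),interpolation=cv2.INTER_CUBIC) 
B=cv2.resize(b[170:290,90:430],(500,176)); k2=cv2.resize(b[170:260,240:330],(300,220),interpolation=cv2.INTER_CUBIC)
cv2.imwrite("pics/m1.png",np.vstack([A,np.hstack([cv2.resize(k,(298,220)) ,cv2.resize(B,(500,220))])]))
c=read_camera("top")
for t in ["clamp","knob_grip","blue_tray","carrier","tab"]:
    for x in spotter.masks_of(c,t)[:1]:
        p=cloud(c,x["mask"]);(ctr,sz,ang)=cv2.minAreaRect(p[:,:2].astype(np.float32))
        print(t,round(x["p"],2),len(p),np.array(ctr),np.array(sz),ang,"z",np.percentile(p[:,2],[5,50,95]))
```

```text
clamp 0.73 1874 [0.5819 0.0933] [0.1589 0.1622] 82.23843383789062 z [0.0159 0.0296 0.1335]
knob_grip 0.74 201 [0.5799 0.0904] [0.0447 0.0454] 39.83908462524414 z [0.1181 0.1331 0.1388]
blue_tray 0.74 2234 [ 0.5325 -0.128 ] [0.1111 0.1988] 87.16070556640625 z [-0.0015  0.0044  0.0218]
carrier 0.92 423 [0.5166 0.0991] [0.0552 0.0773] 83.02049255371094 z [0.0309 0.036  0.0753]
tab 0.87 427 [0.5164 0.0991] [0.0561 0.0768] 84.02152252197266 z [0.0308 0.036  0.0753]
```

View pics/m1.png

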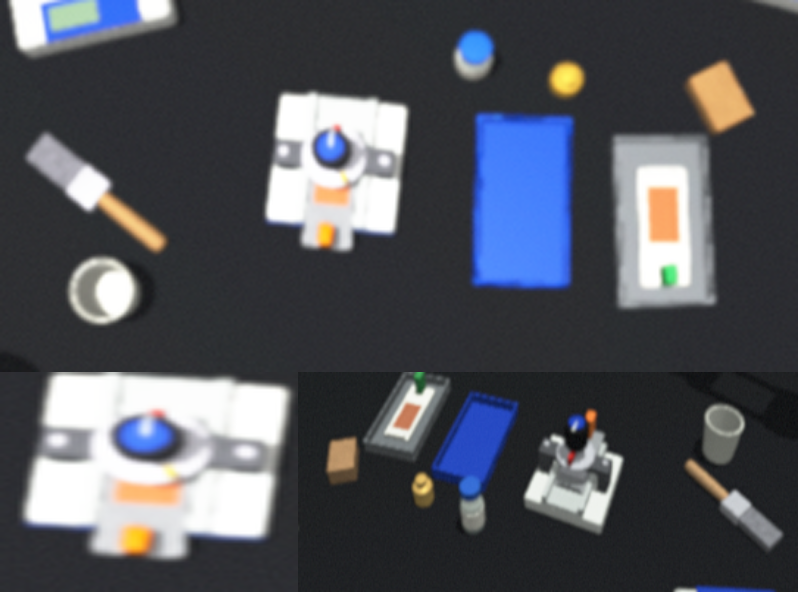

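```bash
cat >> h.py <<'E'
from scipy.spatial.transform import Rotation as Ro
def plan(tgt,xang):
    """increment (tool frame) from now to tool-down pose at tgt with tool x at heading xang (deg)"""
    s=readout.read_state(); R=Ro.from_rotvec(s["tcp_rot"])
    a=np.radians(xang); x=np.array([np.cos(a),np.sin(a),0]); y=np.array([0,0,-1.]); G=Ro.from_matrix(np.c_[x,y,np.cross(x,y)])
    print("t",round(float(s["time"]),2),"pos",np.round(s["tool_pos"],4),"q6",np.round(s["q"][5],3),"w",round(float(s["width"]),3),"F",np.round(s["wrist_force"],1),"M",np.round(s["torque"],3))
    print("xhead",np.degrees(np.arctan2(*R.as_matrix()[[1,0],0])).round(2),"ydir",R.as_matrix()[:,1].round(3))
    if tgt is not None: print("dtool",R.inv().apply(np.array(tgt)-s["tool_pos"]).round(4),"turn",(R.inv()*G).as_rotvec().round(4))
E
python3 - <<'E'
from h import *
plan([.55,.09,.26],-90)
E
```

```text
t 1.8 pos [0.2739 0.6169 0.2453] q6 -0.037 w 0.998 F [-0.1 -0.5  0.2] M [ 0.02  -0.012 -0.001]
xhead 66.06 ydir [ 0.  0. -1.]
dtool [-0.3696 -0.0147 -0.4662] turn [-0.      2.7238  0.    ]
```

Request:
jog_arm --pt "-0.037 -0.001 -0.0466 0 0 0 1" --pt "-0.037 -0.001 -0.0466 0 0 0 1" --pt "-0.037 -0.001 -0.0466 0 0 0 1" --pt "-0.037 -0.001 -0.0466 0 0 0 1" --pt "-0.037 -0.001 -0.0466 0 0 0 1" --pt "-0.037 -0.001 -0.0466 0 0 0 1" --pt "-0.037 -0.001 -0.0466 0 0 0 1" --pt "-0.037 -0.001 -0.0466 0 0 0 1" --pt "-0.037 -0.001 -0.0466 0 0 0 1" --pt "-0.037 -0.001 -0.0466 0 0 0 1"

```text
time: 3.05
tool_pos: [0.5581, 0.0793, 0.2572]
tcp_rot: [-1.376, -0.91, 0.896]
wrist_force: [1.1, 0.6, -0.3]
width: 0.998
```

Request:
jog_arm --pt "0 0 0 0 -0.18 0 1" --pt "0 0 0 0 -0.18 0 1" --pt "0 0 0 0 0 0 1"

```text
time: 3.42
tool_pos: [0.5604, 0.0735, 0.2576]
tcp_rot: [-1.236, -1.181, 1.167]
wrist_force: [-0.3, 0.4, -0.0]
width: 1.0
```

Run:
```python
from h import *
np.set_printoptions(precision=4,suppress=True)
plan([.578,.0885,.26],90)
c=read_camera("wrist"); print(c["world_from_camera"])
for t in ["clamp","knob_grip","post","tab","stop_ring","carrier"]:
    for x in spotter.spot_point(c,t)[:2]: print(t,round(x["p"],2),np.round(x["location"]),px2w(c,*x["location"]))
cv2.imwrite("pics/w1.png",c["img"])
```

```text
t 3.42 pos [0.5604 0.0735 0.2576] q6 -1.438 w 1.0 F [-0.3  0.4 -0. ] M [-0.01   0.014 -0.021]
xhead 87.21 ydir [ 0.009  0.003 -1.   ]
dtool [ 0.0158 -0.0022 -0.0169] turn [ 0.0088 -0.0487  0.0034]
[[ 0.0485  0.9524  0.301   0.4847]
 [ 0.9988 -0.0473 -0.0112  0.0763]
 [ 0.0036  0.3012 -0.9536  0.3859]
 [ 0.      0.      0.      1.    ]]
clamp 0.78 [268. 172.] [0.5656 0.0873 0.0742]
clamp 0.59 [277. 105.] [0.4931 0.0992 0.0768]
knob_grip 0.94 [274. 201.] [0.5776 0.089  0.1354]
post 0.44 [260. 167.] [0.5548 0.0782 0.0923]
post 0.31 [165. 251.] [0.5497 0.0312 0.2699]
tab 0.58 [277. 107.] [0.495  0.0986 0.0765]
tab 0.22 [261. 169.] [0.5566 0.0785 0.0924]
stop_ring 0.55 [264. 167.] [0.5549 0.0817 0.0925]
carrier 0.84 [274. 149.] [0.5461 0.0966 0.0363]
```

View pics/w1.png

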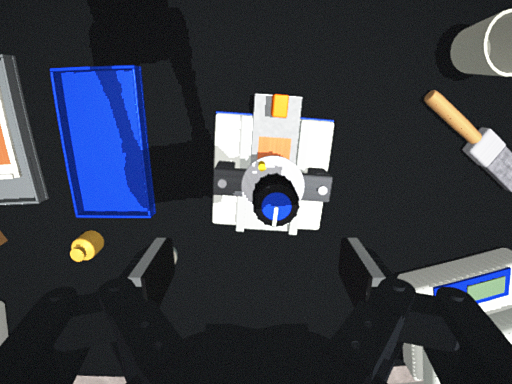

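Run:
```python
from h import *
np.set_printoptions(precision=4,suppress=True)
c=read_camera("wrist")
p=cloud(c,np.ones((384,512),bool))
m=(np.linalg.norm(p[:,:2]-[.578,.088],axis=1)<.035)&(p[:,2]>.128)
q=p[m].astype(np.float32); print(len(q),cv2.minEnclosingCircle(q[:,:2]),np.percentile(q[:,2],[5,50,95]))
t=p[(np.linalg.norm(p[:,:2]-[.493,.099],axis=1)<.03)&(p[:,2]>.068)].astype(np.float32)
print(len(t),cv2.minAreaRect(t[:,:2]),np.percentile(t[:,2],[5,50,95]))
m=(np.linalg.norm(p[:,:2]-[.578,.088],axis=1)<.012)&(p[:,2]>.128)
b=p[(p[:,2]>.017)&(p[:,2]<.036)&(np.linalg.norm(p[:,:2]-[.578,.088],axis=1)<.13)].astype(np.float32);print("base",cv2.minAreaRect(b[:,:2]))
plan([.578,.089,.20],90)
```

```text
Traceback (most recent call last):
cv2.error: OpenCV(4.12.0) /io/opencv/modules/imgproc/src/shapedescr.cpp:201: error: (-215:Assertion failed) count >= 0 && (depth == CV_32F || depth == CV_32S) in function 'minEnclosingCircle'
```

Run:
```python
from h import *
np.set_printoptions(precision=4,suppress=True)
c=read_camera("wrist")
p=cloud(c,np.ones((384,512),bool))
def sel(m): return np.ascontiguousarray(p[m].astype(np.float32)[:,:2]),np.percentile(p[m][:,2],[5,50,95]) if m.any() else None
r=np.linalg.norm(p[:,:2]-[.578,.088],axis=1)
q,z=sel((r<.035)&(p[:,2]>.128)); print(len(q),cv2.minEnclosingCircle(q),z)
q,z=sel((np.linalg.norm(p[:,:2]-[.493,.099],axis=1)<.03)&(p[:,2]>.068)); print(len(q),cv2.minAreaRect(q),z)
q,z=sel((p[:,2]>.018)&(p[:,2]<.035)&(r<.115)); print("base",cv2.minAreaRect(q),z)
plan([.578,.089,.20],90)
```

```text
7533 ((0.5731012225151062, 0.09017863124608994), 0.03266597539186478) [0.1338 0.3238 0.3361]
348 ((0.49385732412338257, 0.10265356302261353), (0.016095109283924103, 0.024376144632697105), 83.0456771850586) [0.0745 0.0762 0.0776]
base ((0.569469690322876, 0.09261588752269745), (0.14962761104106903, 0.17731299996376038), 82.96568298339844) [0.0227 0.0243 0.0312]
t 3.88 pos [0.5602 0.0742 0.2575] q6 -1.439 w 1.001 F [-0.   0.5 -0.5] M [-0.003 -0.002  0.003]
xhead 87.35 ydir [ 0.009  0.003 -1.   ]
dtool [ 0.0154  0.0577 -0.0166] turn [ 0.0087 -0.0462  0.0034]
```

Run:
```python
from h import *
np.set_printoptions(precision=4,suppress=True)
c=read_camera("wrist")
p=cloud(c,np.ones((384,512),bool))
r=np.linalg.norm(p[:,:2]-[.578,.089],axis=1)
for lo in (.130,.133):
    m=(r<.04)&(p[:,2]>lo)&(p[:,2]<.15); q=np.ascontiguousarray(p[m].astype(np.float32)[:,:2]); print(m.sum(),cv2.minAreaRect(q),cv2.minEnclosingCircle(q),np.percentile(p[m][:,2],[5,50,95]))
```

```text
1604 ((0.5825498104095459, 0.09142306447029114), (0.044753819704055786, 0.0447581522166729), 47.49611282348633) ((0.5826931595802307, 0.09120866656303406), 0.02312769740819931) [0.1325 0.1345 0.136 ]
1475 ((0.5823860168457031, 0.09123632311820984), (0.04261179268360138, 0.04272144287824631), 69.84043884277344) ((0.5821911692619324, 0.09139494597911835), 0.02199135534465313) [0.1334 0.1346 0.136 ]
```

Request:
jog_arm --pt "0.0175 0.03 -0.02 0.009 0 0.0034 1" --pt "0 0.027 0 0 0 0 1" --pt "0 0 0 0 0 0 1"

```text
time: 4.3
tool_pos: [0.5826, 0.0916, 0.2008]
tcp_rot: [-1.232, -1.176, 1.173]
wrist_force: [-1.3, 0.4, 0.2]
width: 1.0
```

Run:
```python
from h import *
plan([.5815,.091,.116],87.3)
```

```text
t 4.3 pos [0.5826 0.0916 0.2008] q6 -1.41 w 1.0 F [-1.3  0.4  0.2] M [0.022 0.002 0.021]
xhead 87.32 ydir [ 0.002  0.    -1.   ]
dtool [-0.0007  0.0848  0.0012] turn [0.002  0.0003 0.0004]
```

Request:
jog_arm --pt "-0.001 0.035 0.001 0 0 0 1" --pt "0 0.035 0 0 0 0 1" --pt "0 0.015 0 0 0 0 1" --pt "0 0 0 0 0 0 1"

```text
time: 4.8
tool_pos: [0.5857, 0.0911, 0.12]
tcp_rot: [-1.238, -1.183, 1.168]
wrist_force: [0.3, 0.4, 1.0]
width: 0.998
```

Request:
jog_arm --pt "0 0 0 0 0 0 0.3" --pt "0 0 0 0 0 0 0.3" --pt "0 0 0 0 0 0 0.3" --pt "0 0 0 0 0 0 0.3" --pt "0 0 0 0 0 0 0.3" --pt "0 0 0 0 0 0 0.3" --force 80

```text
time: 5.55
tool_pos: [0.5882, 0.0913, 0.1245]
tcp_rot: [-1.242, -1.188, 1.164]
wrist_force: [0.3, -0.0, -0.1]
width: 0.484
```

Run:
```python
from h import *
plan([.5815,.091,.116],87.3)
```

```text
t 5.55 pos [0.5882 0.0913 0.1245] q6 -1.411 w 0.484 F [ 0.3 -0.  -0.1] M [-0.074  0.001  0.034]
xhead 87.27 ydir [ 0.017  0.002 -1.   ]
dtool [-0.0006  0.0084  0.0068] turn [ 0.017  -0.0005  0.0028]
```

Request:
jog_arm --pt "0 0 0 0 0 0 0.75" --pt "0 0 0 0 0 0 0.75" --pt "0 0.004 0.0035 0.008 0 0.001 0.75" --pt "0 0.0045 0.0035 0.008 0 0.001 0.75"

```text
time: 6.05
tool_pos: [0.582, 0.0919, 0.1166]
tcp_rot: [-1.232, -1.176, 1.172]
wrist_force: [-0.2, 0.9, 0.4]
width: 0.747
```

Run:
```python
from h import *
plan([.5815,.091,.116],87.3)
```

```text
t 6.05 pos [0.582  0.0919 0.1166] q6 -1.41 w 0.747 F [-0.2  0.9  0.4] M [-0.048 -0.041  0.025]
xhead 87.27 ydir [ 0.002  0.001 -1.   ]
dtool [-0.0009  0.0006  0.0004] turn [ 0.0021 -0.0005  0.0011]
```

Request:
jog_arm --pt "-0.0005 0 0 0 0 0 0.3" --pt "0 0 0 0 0 0 0.3" --pt "0 0 0 0 0 0 0.3" --pt "0 0 0 0 0 0 0.3" --force 80

```text
time: 6.55
tool_pos: [0.5814, 0.0915, 0.1165]
tcp_rot: [-1.231, -1.175, 1.173]
wrist_force: [0.1, 0.8, 0.4]
width: 0.492
```

Run:
```python
from h import *
plan([.5815,.091,.116],87.3)
```

```text
t 6.55 pos [0.5814 0.0915 0.1165] q6 -1.411 w 0.492 F [0.1 0.8 0.4] M [ 0.     0.132 -0.014]
xhead 87.28 ydir [ 0.001  0.001 -1.   ]
dtool [-0.0005  0.0005 -0.0001] turn [ 0.001  -0.0003  0.0011]
```

Request:
jog_arm --pt "0 -0.0003 0 0 0.1 0 0.3" --pt "0 -0.0003 0 0 0.1 0 0.3" --pt "0 -0.0003 0 0 0.1 0 0.3" --pt "0 -0.0003 0 0 0.1 0 0.3"

```text
time: 7.05
tool_pos: [0.5815, 0.0921, 0.1175]
tcp_rot: [-1.391, -0.87, 0.867]
wrist_force: [-0.0, 0.4, 1.0]
width: 0.49
```

Run:
```python
from h import *
plan([.5815,.091,.116],87.3)
```

```text
t 7.05 pos [0.5815 0.0921 0.1175] q6 -1.002 w 0.49 F [-0.   0.4  1. ] M [0.082 0.064 0.493]
xhead 63.95 ydir [ 0.002  0.001 -1.   ]
dtool [-0.001   0.0015 -0.0004] turn [ 0.0014 -0.4076  0.0011]
```

Request:
jog_arm --pt "0 -0.0003 0 0 0.1 0 0.3" --pt "0 -0.0003 0 0 0.1 0 0.3" --pt "0 -0.0003 0 0 0.1 0 0.3" --pt "0 -0.0003 0 0 0.1 0 0.3" --pt "0 -0.0003 0 0 0.1 0 0.3" --pt "0 -0.0003 0 0 0.1 0 0.3" --pt "0 -0.0003 0 0 0.1 0 0.3" --pt "0 -0.0003 0 0 0.1 0 0.3" --pt "0 -0.0003 0 0 0.1 0 0.3" --pt "0 -0.0003 0 0 0.1 0 0.3"

```text
time: 8.3
tool_pos: [0.5825, 0.093, 0.1202]
tcp_rot: [-1.571, -0.079, 0.073]
wrist_force: [0.4, 1.7, 0.3]
width: 0.492
```

Run:
```python
from h import *
plan([.5815,.091,.119],30)
```

```text
t 8.3 pos [0.5825 0.093  0.1202] q6 0.022 w 0.492 F [0.4 1.7 0.3] M [0.055 0.134 0.452]
xhead 5.54 ydir [ 0.004 -0.001 -1.   ]
dtool [-0.0012  0.0012 -0.0019] turn [ 0.0025 -0.427   0.0036]
```

Request:
jog_arm --pt "0 -0.0003 0 0 0.05 0 0.3" --pt "0 -0.0003 0 0 0.05 0 0.3" --pt "0 -0.0003 0 0 0.05 0 0.3"

```text
time: 8.68
tool_pos: [0.5827, 0.0931, 0.1206]
tcp_rot: [-1.572, 0.039, -0.047]
wrist_force: [0.2, -0.5, 0.1]
width: 0.492
```

Run:
```python
from h import *
plan([.5815,.091,.119],30)
```

```text
t 8.68 pos [0.5827 0.0931 0.1206] q6 0.174 w 0.492 F [ 0.2 -0.5  0.1] M [0.109 0.088 0.47 ]
xhead -3.14 ydir [ 0.005 -0.002 -1.   ]
dtool [-0.0011  0.0016 -0.0021] turn [ 0.0032 -0.5784  0.0039]
```

Request:
jog_arm --pt "0 -0.0003 0 0 0.04 0 0.3" --pt "0 -0.0003 0 0 0.04 0 0.3"

```text
time: 8.93
tool_pos: [0.5828, 0.0931, 0.1208]
tcp_rot: [-1.571, 0.102, -0.11]
wrist_force: [1.0, -0.2, 0.1]
width: 0.497
```

Run:
```python
from h import *
plan([.5815,.091,.119],30)
```

```text
t 8.93 pos [0.5828 0.0931 0.1208] q6 0.255 w 0.497 F [ 1.  -0.2  0.1] M [0.117 0.122 0.438]
xhead -7.73 ydir [ 0.005 -0.003 -1.   ]
dtool [-0.001   0.0018 -0.0022] turn [ 0.0036 -0.6586  0.0041]
```

Request:
jog_arm --pt "0 -0.0002 0 0 0.045 0 0.3" --pt "0 -0.0002 0 0 0.045 0 0.3"

```text
time: 9.18
tool_pos: [0.5829, 0.0931, 0.121]
tcp_rot: [-1.566, 0.173, -0.181]
wrist_force: [0.6, -0.3, 0.2]
width: 0.493
```

Run:
```python
from h import *
plan([.5815,.091,.119],30)
```

```text
t 9.18 pos [0.5829 0.0931 0.121 ] q6 0.346 w 0.493 F [ 0.6 -0.3  0.2] M [0.108 0.222 0.425]
xhead -12.9 ydir [ 0.005 -0.003 -1.   ]
dtool [-0.0009  0.002  -0.0024] turn [ 0.004  -0.7488  0.0045]
```

Request:
jog_arm --pt "0 -0.0002 0 0 0.045 0 0.3" --pt "0 -0.0002 0 0 0.045 0 0.3"

```text
time: 9.43
tool_pos: [0.5831, 0.0931, 0.1213]
tcp_rot: [-1.559, 0.243, -0.252]
wrist_force: [0.4, 0.0, 0.3]
width: 0.492
```

Run:
```python
from h import *
plan([.5815,.091,.119],30)
```

```text
t 9.43 pos [0.5831 0.0931 0.1213] q6 0.437 w 0.492 F [0.4 0.  0.3] M [0.131 0.179 0.47 ]
xhead -18.09 ydir [ 0.005 -0.004 -1.   ]
dtool [-0.0008  0.0023 -0.0025] turn [ 0.0044 -0.8393  0.0048]
```

Request:
jog_arm --pt "0 -0.0002 0 0 0.045 0 0.3" --pt "0 -0.0002 0 0 0.045 0 0.3"

```text
time: 9.68
tool_pos: [0.5832, 0.0931, 0.1215]
tcp_rot: [-1.55, 0.314, -0.323]
wrist_force: [0.1, 0.3, 0.1]
width: 0.496
```

Run:
```python
from h import *
plan([.5815,.091,.119],30)
```

```text
t 9.68 pos [0.5832 0.0931 0.1215] q6 0.528 w 0.496 F [0.1 0.3 0.1] M [0.137 0.194 0.402]
xhead -23.27 ydir [ 0.005 -0.004 -1.   ]
dtool [-0.0007  0.0025 -0.0026] turn [ 0.0047 -0.9298  0.0051]
```

Request:
jog_arm --pt "0 -0.0002 0 0 0.045 0 0.3" --pt "0 -0.0002 0 0 0.045 0 0.3"

```text
time: 9.93
tool_pos: [0.5833, 0.0931, 0.1217]
tcp_rot: [-1.539, 0.385, -0.395]
wrist_force: [0.3, -0.7, 0.6]
width: 0.492
```

Run:
```python
from h import *
plan([.5815,.091,.119],30)
```

```text
t 9.93 pos [0.5833 0.0931 0.1217] q6 0.619 w 0.492 F [ 0.3 -0.7  0.6] M [0.13  0.166 0.486]
xhead -28.46 ydir [ 0.005 -0.005 -1.   ]
dtool [-0.0006  0.0027 -0.0027] turn [ 0.0051 -1.0203  0.0055]
```

Request:
jog_arm --pt "0 -0.0002 0 0 0.045 0 0.3" --pt "0 -0.0002 0 0 0.045 0 0.3"

```text
time: 10.18
tool_pos: [0.5834, 0.093, 0.1219]
tcp_rot: [-1.525, 0.455, -0.466]
wrist_force: [0.7, 0.4, -0.0]
width: 0.494
```

Run:
```python
from h import *
plan([.5815,.091,.119],30)
c=read_camera("scene"); cv2.imwrite("pics/s2.png",cv2.resize(c["img"][150:270,220:340],(600,600),interpolation=cv2.INTER_CUBIC))
```

```text
t 10.18 pos [0.5834 0.093  0.1219] q6 0.71 w 0.494 F [ 0.7  0.4 -0. ] M [0.195 0.244 0.424]
xhead -33.64 ydir [ 0.005 -0.005 -1.   ]
dtool [-0.0005  0.0029 -0.0027] turn [ 0.0053 -1.1108  0.0058]
```

View pics/s2.png

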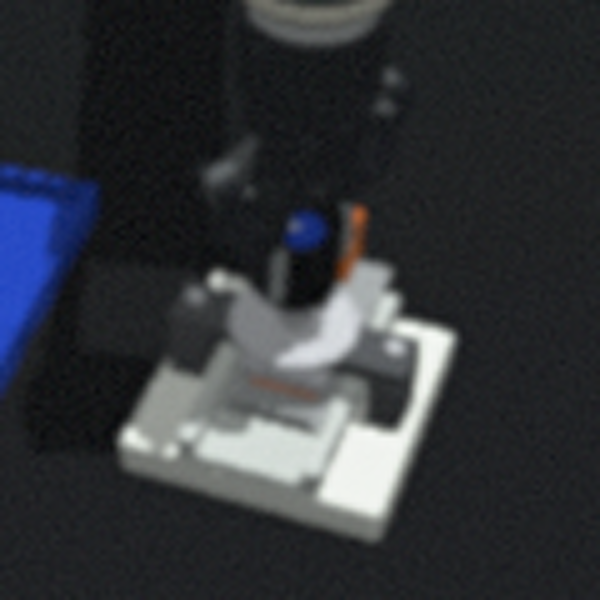

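Request:
jog_arm --pt "0 -0.0002 0 0 0.045 0 0.3" --pt "0 -0.0002 0 0 0.045 0 0.3"

```text
time: 10.48
tool_pos: [0.5835, 0.093, 0.1222]
tcp_rot: [-1.508, 0.525, -0.537]
wrist_force: [0.2, -0.6, 0.6]
width: 0.498
```

Run:
```python
from h import *
plan([.5815,.091,.119],30)
```

```text
t 10.47 pos [0.5835 0.093  0.1222] q6 0.801 w 0.498 F [ 0.2 -0.6  0.6] M [0.173 0.277 0.458]
xhead -38.85 ydir [ 0.006 -0.006 -1.   ]
dtool [-0.0003  0.0032 -0.0028] turn [ 0.0055 -1.2016  0.0063]
```

Request:
jog_arm --pt "0 -0.0002 0 0 0.045 0 0.3" --pt "0 -0.0002 0 0 0.045 0 0.3"

```text
time: 10.72
tool_pos: [0.5836, 0.0929, 0.1224]
tcp_rot: [-1.49, 0.595, -0.606]
wrist_force: [0.4, 0.5, -0.3]
width: 0.494
```

Run:
```python
from h import *
plan([.5815,.091,.119],30)
```

```text
t 10.72 pos [0.5836 0.0929 0.1224] q6 0.891 w 0.494 F [ 0.4  0.5 -0.3] M [0.227 0.199 0.453]
xhead -43.98 ydir [ 0.006 -0.006 -1.   ]
dtool [-0.0002  0.0034 -0.0028] turn [ 0.0056 -1.2913  0.0068]
```

Request:
jog_arm --pt "0 -0.0002 0 0 0.045 0 0.3" --pt "0 -0.0002 0 0 0.045 0 0.3"

```text
time: 10.98
tool_pos: [0.5838, 0.0927, 0.1227]
tcp_rot: [-1.469, 0.663, -0.676]
wrist_force: [-0.0, -1.5, -0.3]
width: 0.496
```

Run:
```python
from h import *
plan([.5815,.091,.119],30)
```

```text
t 10.97 pos [0.5838 0.0927 0.1227] q6 0.981 w 0.496 F [-0.  -1.5 -0.3] M [0.146 0.137 0.599]
xhead -49.1 ydir [ 0.006 -0.007 -1.   ]
dtool [-0.0002  0.0037 -0.0029] turn [ 0.006  -1.3806  0.0076]
```

Request:
jog_arm --pt "0 -0.0001 0 0 0.025 0 0.3"

```text
time: 11.1
tool_pos: [0.5838, 0.0926, 0.1226]
tcp_rot: [-1.463, 0.682, -0.695]
wrist_force: [0.4, -1.5, 0.3]
width: 0.493
```

Run:
```python
from h import *
plan([.5815,.091,.119],30)
```

```text
t 11.1 pos [0.5838 0.0926 0.1226] q6 1.005 w 0.493 F [ 0.4 -1.5  0.3] M [0.21  0.205 0.726]
xhead -50.49 ydir [ 0.006 -0.007 -1.   ]
dtool [-0.0003  0.0036 -0.0028] turn [ 0.0063 -1.4048  0.0077]
```

Request:
jog_arm --pt "0 0 0 0 0 0 0.9" --pt "0 0 0 0 0 0 0.9" --pt "0 0 0 0 0 0 0.9" --pt "0 -0.03 0 0 0 0 0.9" --pt "0 -0.04 0 0 0 0 0.9" --pt "0 -0.03 0 0 0 0 0.9" --pt "0 0 0 0 0 0 0.9"

```text
time: 11.98
tool_pos: [0.5827, 0.0933, 0.2243]
tcp_rot: [-1.463, 0.684, -0.694]
wrist_force: [-0.1, 0.4, 0.3]
width: 0.899
```

Run:
```python
from h import *
np.set_printoptions(precision=4,suppress=True)
c=read_camera("wrist")
p=cloud(c,np.ones((384,512),bool))
m=(np.linalg.norm(p[:,:2]-[.493,.1],axis=1)<.03)&(p[:,2]>.068)&(p[:,2]<.09); q=np.ascontiguousarray(p[m].astype(np.float32)[:,:2]); print(m.sum(),cv2.minAreaRect(q),np.percentile(p[m][:,2],[5,50,95]))
cv2.imwrite("pics/w2.png",c["img"])
plan([.493,.102,.22],83)
```

```text
355 ((0.4940885901451111, 0.10222600400447845), (0.01640491373836994, 0.025236055254936218), 83.02426147460938) [0.0702 0.0761 0.0772]
t 12.03 pos [0.5816 0.0932 0.2225] q6 1.005 w 0.901 F [-0.1 -0.2 -0.3] M [0.054 0.034 0.024]
xhead -50.52 ydir [ 0.001 -0.007 -1.   ]
dtool [-0.0632  0.0023 -0.0628] turn [ 0.0086 -2.3304 -0.0008]
```

View pics/w2.png

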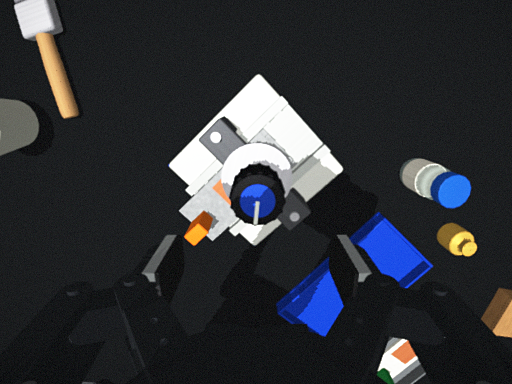

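Request:
jog_arm --pt "0 0 0 0 -0.18 0 0.9" --pt "0 0 0 0 -0.18 0 0.9" --pt "0 0 0 0 -0.18 0 0.9" --pt "0 0 0 0 -0.18 0 0.9" --pt "0 0 0 0 -0.18 0 0.9" --pt "0 0 0 0 -0.18 0 0.7" --pt "0 0 0 0 -0.18 0 0.5" --pt "0 0 0 0 -0.18 0 0.5" --pt "0 0 0 0 -0.18 0 0.5" --pt "0 0 0 0 -0.18 0 0.5"

```text
time: 13.28
tool_pos: [0.5695, 0.0917, 0.1991]
tcp_rot: [-1.426, -0.734, 0.789]
wrist_force: [-0.9, 0.3, 0.3]
width: 0.504
```

Run:
```python
from h import *
plan([.493,.102,.2],83)
```

```text
t 13.28 pos [0.5695 0.0917 0.1991] q6 -0.855 w 0.504 F [-0.9  0.3  0.3] M [-0.04  -0.018 -0.04 ]
xhead 56.03 ydir [-0.033 -0.01  -0.999]
dtool [-0.0342  0.0015  0.0692] turn [-0.0272 -0.4709 -0.0212]
```

Request:
jog_arm --pt "0 0 0 -0.013 -0.16 -0.01 0.5" --pt "0 0 0 -0.013 -0.16 -0.01 0.5" --pt "0 0 0 0 -0.15 0 0.5" --pt "0 0 0 0 0 0 0.5"

```text
time: 13.78
tool_pos: [0.5642, 0.091, 0.1895]
tcp_rot: [-1.252, -1.117, 1.139]
wrist_force: [-0.1, -0.1, -0.2]
width: 0.503
```

Run:
```python
from h import *
plan([.494,.102,.18],83)
```

```text
t 13.78 pos [0.5642 0.091  0.1895] q6 -1.344 w 0.503 F [-0.1 -0.1 -0.2] M [ 0.001 -0.014 -0.049]
xhead 83.8 ydir [-0.014 -0.004 -1.   ]
dtool [0.0034 0.0105 0.0709] turn [-0.0135  0.014  -0.0059]
```

Request:
jog_arm --pt "0.001 0.003 0.025 -0.007 0.007 -0.003 0.5" --pt "0.001 0.003 0.025 -0.007 0.007 -0.003 0.5" --pt "0.001 0.003 0.021 0 0 0 0.5" --pt "0 0 0 0 0 0 0.5"

```text
time: 14.28
tool_pos: [0.4896, 0.1021, 0.1756]
tcp_rot: [-1.266, -1.103, 1.113]
wrist_force: [0.3, 0.6, -0.5]
width: 0.503
```

Run:
```python
from h import *
plan([.494,.102,.057],83)
```

```text
t 14.28 pos [0.4896 0.1021 0.1756] q6 -1.28 w 0.503 F [ 0.3  0.6 -0.5] M [0.002 0.05  0.032]
xhead 82.24 ydir [-0.007 -0.001 -1.   ]
dtool [ 0.0007  0.1186 -0.0051] turn [-0.0066 -0.0132 -0.0018]
```

Request:
jog_arm --pt "0 0.035 -0.003 -0.006 -0.013 -0.002 0.5" --pt "0 0.035 -0.002 0 0 0 0.5" --pt "0 0.025 0 0 0 0 0.5" --pt "0 0 0 0 0 0 0.5"

```text
time: 14.78
tool_pos: [0.4984, 0.1012, 0.0783]
tcp_rot: [-1.27, -1.117, 1.111]
wrist_force: [-0.6, -0.3, -0.5]
width: 0.502
```

Run:
```python
from h import *
plan([.494,.102,.057],83)
```

```text
t 14.78 pos [0.4984 0.1012 0.0783] q6 -1.29 w 0.502 F [-0.6 -0.3 -0.5] M [-0.018  0.014  0.023]
xhead 82.61 ydir [ 0.004  0.    -1.   ]
dtool [0.0002 0.0213 0.0045] turn [ 0.0037 -0.0068  0.0009]
```

Request:
jog_arm --pt "0.0002 0.01 0.003 0.003 -0.006 0 0.5" --pt "0 0.009 0.002 0 0 0 0.5" --pt "0 0 0 0 0 0 0.5"

```text
time: 15.15
tool_pos: [0.4958, 0.1023, 0.0603]
tcp_rot: [-1.267, -1.121, 1.114]
wrist_force: [0.4, 0.3, -0.2]
width: 0.501
```

Run:
```python
from h import *
plan([.494,.102,.057],83)
```

```text
t 15.15 pos [0.4958 0.1023 0.0603] q6 -1.293 w 0.501 F [ 0.4  0.3 -0.2] M [-0.038 -0.017  0.024]
xhead 82.88 ydir [ 0.005  0.001 -1.   ]
dtool [-0.0005  0.0033  0.0018] turn [ 0.0044 -0.002   0.0019]
```

Request:
jog_arm --pt "-0.0005 0.003 0.0018 0.004 0 0.002 0.5" --pt "0 0 0 0 0 0 0" --pt "0 0 0 0 0 0 0" --pt "0 0 0 0 0 0 0" --pt "0 0 0 0 0 0 0" --force 40

```text
time: 15.78
tool_pos: [0.495, 0.1022, 0.0586]
tcp_rot: [-1.267, -1.119, 1.116]
wrist_force: [0.6, -0.3, -0.9]
width: 0.18
```

Run:
```python
from h import *
plan([.3948,.1142,.057],83)
```

```text
t 15.78 pos [0.495  0.1022 0.0586] q6 -1.292 w 0.18 F [ 0.6 -0.3 -0.9] M [-0.003  0.094  0.056]
xhead 82.88 ydir [ 0.003  0.    -1.   ]
dtool [-0.0005  0.0014  0.1009] turn [ 0.0029 -0.0021  0.0006]
```

Request:
jog_arm --pt "0 0 0.006 0 0 0 0" --pt "0 0 0.008 0 0 0 0" --pt "0 0 0.008 0 0 0 0"

```text
time: 16.15
tool_pos: [0.4722, 0.105, 0.0585]
tcp_rot: [-1.267, -1.119, 1.115]
wrist_force: [-0.2, -1.1, -0.5]
width: 0.183
```

Run:
```python
from h import *
plan([.3948,.1144,.0586],83)
```

```text
t 16.15 pos [0.4722 0.105  0.0585] q6 -1.278 w 0.183 F [-0.2 -1.1 -0.5] M [-0.006  0.021 -0.014]
xhead 82.87 ydir [ 0.003  0.    -1.   ]
dtool [-0.0003 -0.0003  0.0779] turn [ 0.0031 -0.0023  0.0006]
```

Request:
jog_arm --pt "0 0 0.008 0 0 0 0" --pt "0 0 0.008 0 0 0 0" --pt "0 0 0.008 0 0 0 0"

```text
time: 16.52
tool_pos: [0.4462, 0.1083, 0.0585]
tcp_rot: [-1.267, -1.12, 1.115]
wrist_force: [0.3, 0.2, -1.4]
width: 0.18
```

Run:
```python
from h import *
plan([.39,.115,.0586],83)
```

```text
t 16.52 pos [0.4462 0.1083 0.0585] q6 -1.262 w 0.18 F [ 0.3  0.2 -1.4] M [-0.045 -0.018 -0.017]
xhead 82.88 ydir [ 0.003  0.    -1.   ]
dtool [-0.0003 -0.0002  0.0566] turn [ 0.0031 -0.0021  0.0006]
```

Request:
jog_arm --pt "0 0 0.008 0 0 0 0" --pt "0 0 0.008 0 0 0 0" --pt "0 0 0.008 0 0 0 0"

```text
time: 16.9
tool_pos: [0.4206, 0.1115, 0.0585]
tcp_rot: [-1.267, -1.12, 1.115]
wrist_force: [0.2, 0.1, -0.6]
width: 0.182
```

Request:
jog_arm --pt "0 0 0.008 0 0 0 0" --pt "0 0 0.008 0 0 0 0" --pt "0 0 0.008 0 0 0 0" --pt "0 0 0.004 0 0 0 0"

```text
time: 17.4
tool_pos: [0.3907, 0.1152, 0.0585]
tcp_rot: [-1.268, -1.12, 1.115]
wrist_force: [0.4, -0.1, -0.5]
width: 0.181
```

Run:
```python
from h import *
plan([.39,.115,.0586],83)
c=read_camera("wrist"); cv2.imwrite("pics/w3.png",c["img"])
```

```text
t 17.4 pos [0.3907 0.1152 0.0585] q6 -1.22 w 0.181 F [ 0.4 -0.1 -0.5] M [0.019 0.018 0.005]
xhead 82.89 ydir [ 0.004  0.    -1.   ]
dtool [-0.0003 -0.0001  0.0007] turn [ 0.0035 -0.0019  0.0007]
```

View pics/w3.png

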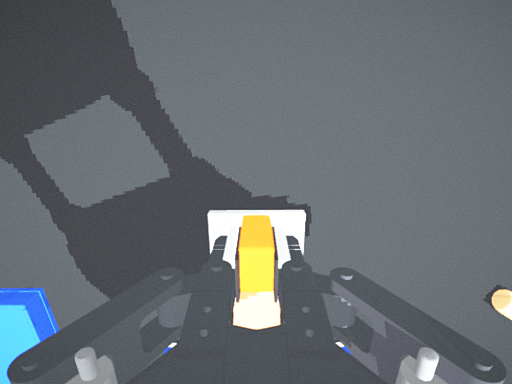

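Request:
jog_arm --pt "0 -0.005 0 0 0 0 0" --pt "0 -0.008 0 0 0 0 0" --pt "0 -0.01 0 0 0 0 0" --pt "0 -0.015 0 0 0 0 0" --pt "0 -0.015 0 0 0 0 0" --pt "0 -0.015 0 0 0 0 0" --pt "0 0 0 0 0 0 0" --force 60

```text
time: 18.32
tool_pos: [0.3915, 0.1154, 0.1328]
tcp_rot: [-1.269, -1.122, 1.113]
wrist_force: [1.0, -0.2, -0.9]
width: 0.175
```

Run:
```python
from h import *
plan([.41,-.1251,.14],83)
c=read_camera("scene"); cv2.imwrite("pics/s3.png",cv2.resize(c["img"][130:280,170:370],(800,600),interpolation=cv2.INTER_CUBIC))
```

```text
t 18.32 pos [0.3915 0.1154 0.1328] q6 -1.22 w 0.175 F [ 1.  -0.2 -0.9] M [-0.007  0.045  0.035]
xhead 82.87 ydir [ 0.006  0.001 -1.   ]
dtool [-0.2363 -0.0074 -0.0483] turn [ 0.0055 -0.0023  0.0017]
```

View pics/s3.png

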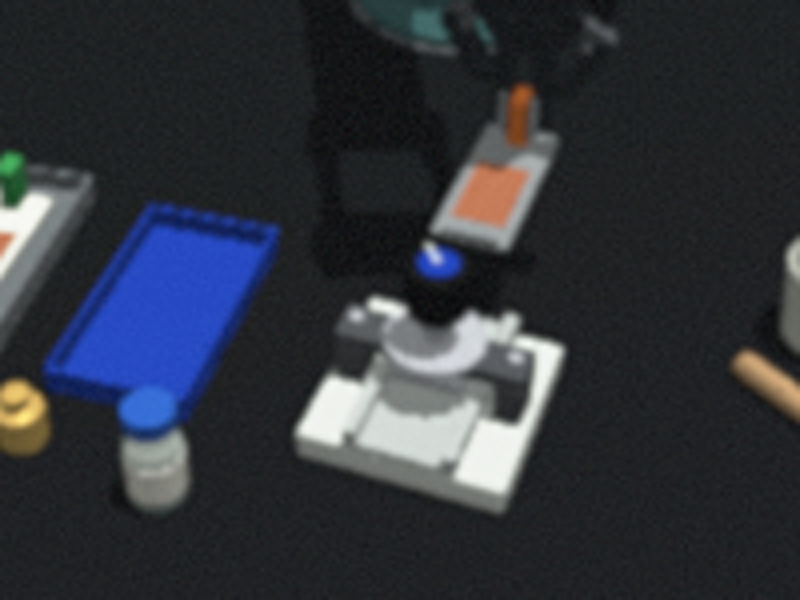

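Request:
jog_arm --pt "-0.015 -0.001 -0.002 0 0 0 0" --pt "-0.03 -0.001 -0.005 0 0 0 0" --pt "-0.03 -0.001 -0.006 0 0 0 0" --pt "-0.03 -0.001 -0.006 0 0 0 0" --pt "-0.03 -0.001 -0.006 0 0 0 0" --pt "-0.03 -0.001 -0.006 0 0 0 0" --pt "-0.03 -0.001 -0.006 0 0 0 0" --pt "-0.02 -0.001 -0.006 0 0 0 0" --pt "-0.01 0 0 0 0 0 0" --pt "0 0 0 0 0 0 0"

```text
time: 19.62
tool_pos: [0.3977, -0.1262, 0.1334]
tcp_rot: [-1.258, -1.109, 1.122]
wrist_force: [-0.5, 1.2, -1.0]
width: 0.177
```

Run:
```python
from h import *
np.set_printoptions(precision=4,suppress=True)
plan([.4746,-.1251,.13],87)
c=read_camera("top")
p=cloud(c,np.ones((384,512),bool))
hsv=cv2.cvtColor(c["img"],cv2.COLOR_BGR2HSV); 
for x in spotter.masks_of(c,"blue_tray")[:2]:
    q=cloud(c,x["mask"]); print(x["p"],cv2.minAreaRect(np.ascontiguousarray(q[:,:2].astype(np.float32))))
```

```text
t 19.62 pos [ 0.3977 -0.1262  0.1334] q6 -1.808 w 0.177 F [-0.5  1.2 -1. ] M [-0.01   0.034 -0.012]
xhead 82.87 ydir [-0.011  0.    -1.   ]
dtool [ 0.0106  0.0026 -0.0762] turn [-0.0105 -0.0721 -0.0006]
0.96 ((0.5340133309364319, -0.12989765405654907), (0.11883874982595444, 0.20862171053886414), 87.76192474365234)
```

Request:
jog_arm --pt "0.001 0 -0.01 -0.005 -0.036 0 0" --pt "0.002 0 -0.015 -0.005 -0.036 0 0" --pt "0.002 0 -0.02 0 0 0 0" --pt "0.002 0 -0.015 0 0 0 0" --pt "0 0 -0.01 0 0 0 0" --pt "0 0 0 0 0 0 0"

```text
time: 20.48
tool_pos: [0.4742, -0.1198, 0.1334]
tcp_rot: [-1.229, -1.183, 1.18]
wrist_force: [-1.4, -0.8, 0.1]
width: 0.178
```

Run:
```python
from h import *
plan([.475,-.126,.06],87.3)
c=read_camera("top"); cv2.imwrite("pics/t3.png",cv2.resize(c["img"][150:270,220:380],(800,600),interpolation=cv2.INTER_CUBIC))
```

```text
t 20.48 pos [ 0.4742 -0.1198  0.1334] q6 -1.832 w 0.178 F [-1.4 -0.8  0.1] M [-0.034  0.08  -0.014]
xhead 87.83 ydir [ 0.002 -0.    -1.   ]
dtool [-0.0061  0.0734 -0.0009] turn [ 0.0022  0.0093 -0.0002]
```

View pics/t3.png

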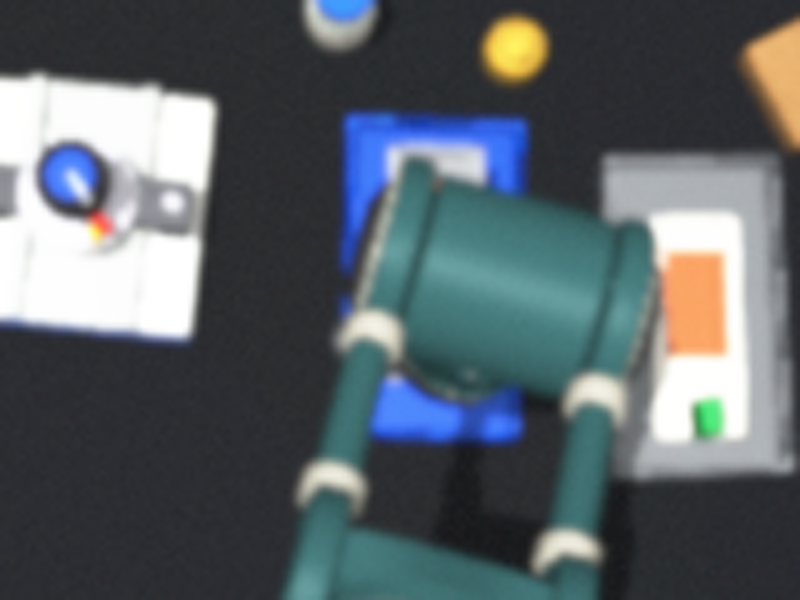

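Request:
jog_arm --pt "-0.002 0.01 0 0 0.005 0 0" --pt "-0.002 0.02 0 0 0.004 0 0" --pt "-0.002 0.025 0.001 0 0 0 0" --pt "0 0.015 0.001 0 0 0 0" --pt "0 0.007 0.001 0 0 0 0" --pt "0 0 0 0 0 0 0"

```text
time: 21.28
tool_pos: [0.4672, -0.1262, 0.0522]
tcp_rot: [-1.232, -1.173, 1.173]
wrist_force: [0.2, -0.8, -0.5]
width: 0.176
```

Run:
```python
from h import *
plan([.475,-.126,.034],87.3)
```

```text
t 21.27 pos [ 0.4672 -0.1262  0.0522] q6 -1.837 w 0.176 F [ 0.2 -0.8 -0.5] M [-0.02   0.038 -0.026]
xhead 87.17 ydir [-0.  0. -1.]
dtool [ 0.0006  0.0182 -0.0077] turn [-0.0005 -0.0023  0.0003]
```

Request:
jog_arm --pt "0 0.005 -0.004 0 0 0 0" --pt "0 0.005 -0.003 0 0 0 0" --pt "0 0.004 0 0 0 0 0" --pt "0 0 0 0 0 0 0"

```text
time: 21.78
tool_pos: [0.4769, -0.1271, 0.0393]
tcp_rot: [-1.235, -1.175, 1.172]
wrist_force: [0.3, -1.0, -0.1]
width: 0.175
```

Run:
```python
from h import *
plan([.475,-.126,.0325],87.3)
```

```text
t 21.77 pos [ 0.4769 -0.1271  0.0393] q6 -1.833 w 0.175 F [ 0.3 -1.  -0.1] M [ 0.027  0.062 -0.011]
xhead 87.18 ydir [ 0.004 -0.001 -1.   ]
dtool [0.001  0.0068 0.002 ] turn [ 0.0037 -0.002  -0.0008]
```

Request:
jog_arm --pt "0 0.002 0 0.004 0 0 0" --pt "0 0.002 0 0 0 0 0" --pt "0 0.0015 0 0 0 0 0"

```text
time: 22.15
tool_pos: [0.4772, -0.1271, 0.0338]
tcp_rot: [-1.233, -1.173, 1.174]
wrist_force: [0.1, 0.4, -0.8]
width: 0.175
```

Run:
```python
from h import *
plan([.475,-.126,.0325],87.3)
```

```text
t 22.15 pos [ 0.4772 -0.1271  0.0338] q6 -1.831 w 0.175 F [ 0.1  0.4 -0.8] M [-0.022  0.012 -0.001]
xhead 87.19 ydir [ 0.    -0.001 -1.   ]
dtool [0.001  0.0013 0.0023] turn [ 0.0002 -0.0019 -0.001 ]
```

Request:
jog_arm --pt "0 0.0008 0 0 0 0 0" --pt "0 0.0005 0 0 0 0 0"

```text
time: 22.4
tool_pos: [0.4771, -0.1272, 0.0326]
tcp_rot: [-1.233, -1.172, 1.174]
wrist_force: [-1.6, 0.7, 4.8]
width: 0.178
```

Run:
```python
from h import *
plan([.475,-.126,.0325],87.3)
```

```text
t 22.4 pos [ 0.4771 -0.1272  0.0326] q6 -1.831 w 0.178 F [-1.6  0.7  4.8] M [0.174 0.166 0.022]
xhead 87.19 ydir [-0.    -0.001 -1.   ]
dtool [0.0011 0.0001 0.0021] turn [-0.0003 -0.002  -0.001 ]
```

Contact with about 5 N. Release and rise.

Request:
jog_arm --pt "0 0 0 0 0 0 0.35" --pt "0 0 0 0 0 0 0.45" --pt "0 0 0 0 0 0 0.45" --pt "0 -0.015 0 0 0 0 0.45" --pt "0 -0.03 0 0 0 0 0.45" --pt "0 -0.04 0 0 0 0 0.45" --pt "0 -0.04 0 0 0 0 0.45" --pt "0 -0.04 0 0 0 0 0.45" --pt "0 0 0 0 0 0 0.45"

```text
time: 23.52
tool_pos: [0.4781, -0.1272, 0.2084]
tcp_rot: [-1.237, -1.175, 1.172]
wrist_force: [-0.0, 0.1, -0.3]
width: 0.45
```

Run:
```python
from h import *
plan(None,87.3)
c=read_camera("wrist"); b=read_camera("scene")
for x in spotter.masks_of(c,"carrier")[:1]:
    q=cloud(c,x["mask"]); q=q[(q[:,2]<.02)]; print(x["p"],cv2.minAreaRect(np.ascontiguousarray(q[:,:2].astype(np.float32))),np.percentile(q[:,2],[2,25,50,75,98]).round(4))
cv2.imwrite("pics/f.png",np.hstack([cv2.resize(c["img"],(400,300)),cv2.resize(b["img"][120:300,110:350],(400,300))]))
```

```text
t 23.52 pos [ 0.4781 -0.1272  0.2084] q6 -1.831 w 0.45 F [-0.   0.1 -0.3] M [-0.02  -0.019 -0.   ]
xhead 87.19 ydir [ 0.005 -0.003 -1.   ]
0.75 ((0.5351252555847168, -0.1295815408229828), (0.05815509706735611, 0.1444859802722931), 87.80050659179688) [0.0077 0.0098 0.0103 0.0108 0.0139]
```

View pics/f.png

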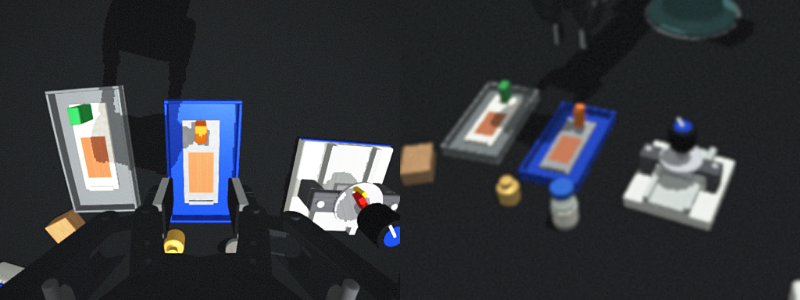

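The picture shows the carrier flat in the middle of the blue tray (left view, about (200,165)) with its plate top at 10 mm. The red arm is against the yellow post (about (360,200)), and everything else is where it was. I'm handing the job in.

```bash
python3 -c "
from h import *
print(bot.finish_job())"
```

```text
the job is handed in; nothing more can be done
None
```

I loosened the clamp, laid the grey carrier flat in the blue tray, and handed the job in at about 23.5 s.

- **Knob:** I turned it about 2.4 rad clockwise in one grasp, keeping pace with its rise. The turning moment went from about 0.45 to 0.60 and then 0.73 N m, roughly 9 N on the post, and I stopped there. Later pictures show the red arm at the yellow post.
- **Carrier:** I drew it out 105 mm by the orange tab, with the wrist force staying under 1.5 N, then lifted it over. It touched down in the tray at about 5 N and I released it.
- **Last checks:** The carrier lies within about 2 mm of the tray's centre. Its plate top is at 10 mm, as it should be for lying flat, and the bystanders look unmoved. The gripper was open and clear at 0.21 m, reading no force.
- **Went wrong and mended:** The arm drifted a few millimetres between rows, so my first grip on the knob was about 7 mm off centre. I opened and re-centred it before turning.
- **Disagreement:** My estimates of the knob's centre differed by about 5 mm. I used the one from the depth circle, and it held without slipping.

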